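# Unlock the mould case and present its shackle

## Task

The steel shackle of the dial lock on the mould case is held down by its tongue, which sits under the notched dial disc. Turn the dial clockwise, feeling for its clicks, until it rests in the click where the notch in its rim stands over the tongue and leave it there, then pull the shackle straight up out of the lock. Finish while still holding the shackle in the gripper, upright with its two legs hanging down, still, over the middle of the round plaster bat, its leg ends about a hand's width (90 mm) above the bat; leave the mould, the jar and the cup alone.

Things in the scene. Friction and masses are not known exactly. Their poses are not given: they have to be found in the camera images.
- case: fixed plywood case, 190 (x) x 250 (y) x 80 mm high, with a grey lock base on the middle of its lid, 100 (x) x 170 (y) x 35 mm; base top 115 mm above the origin. Origin: centre of the case's underside, z up. On the base the dial axis is at (0, -40 mm), the shackle's middle at (0, +40 mm); its legs stand in two 12 mm through holes. Nothing else stands on the lid.
- dial (a joint): dial angle (rad), 0 to 1.9, growing clockwise seen from above; starts at or near the first, second or third click. Spring clicks hold it at 0.1, 0.5, 0.9, 1.3 and 1.7: let go near one, it snaps to within 0.02; leaving a click takes about 0.1 N m. At 1.3, the fourth, the notch stands exactly over the tongue (0.08 rad of play either way); elsewhere the disc holds the shackle down.
- dial_grip (a point): on the dial's vertical axis, where to grip, 45 mm above the lock base. An upright black bar 14 mm thick, 44 mm long, from 23 to 57 mm above the base, on a round foot of 44 mm diameter. The bar lies at a right angle to the notch direction: along the case's x axis at dial 1.3, else turned from there anticlockwise (seen from above) by 1.3 - dial. A bright spot on its top is on the notch's side.
- notch (a point): middle of the one notch in the rim of the dial's aluminium disc (36 mm from the axis, mid thickness); it turns with the dial. The disc: 80 mm in diameter, 9 to 17 mm above the lock base; the notch 14 mm wide, 12 mm deep. At dial 1.3 it points along the case's +y axis, towards the shackle. Four small pins on the base mark the notch's place at the other clicks.
- shackle: loose steel U, bow up, 110 to 220 g: 10 mm round bar, legs 44 mm apart (centres) along its x axis, 54 mm over all; bow top 88 mm above the leg ends. Origin: midway between the leg ends, z up. A crossbar 28 to 34 mm above the leg ends joins the legs. At the start its axes are parallel to the case's, its legs 28 mm deep in the base, the crossbar resting on the base.
- tongue (a point): tip of the shackle's tongue at mid thickness: a flat bar 8 mm wide, 6 mm thick, running 49 mm from the crossbar's middle along the shackle's -y axis, under the disc by 9 mm and 3 mm below it at the start.
- bow (a point): centre line of the bar at the middle of the bow, 83 mm above the leg ends, at the start 55 mm above the lock base. The bar is straight here for 22 mm along the shackle's x axis: it can be pinched across its 10 mm thickness, along the shackle's y axis. Axes as the shackle's.
- bat: fixed round plaster slab, 160 mm in diameter, 20 mm thick. Origin: centre of its underside on the table; its top is 20 mm higher. The case and the bat stand on opposite sides, left and right, either way round.
- round_mould: bystander: loose round plaster mould, 100 mm in diameter, 70 mm high, with a pouring hollow on top and a dark band. Origin: centre of its underside.
- jar: bystander: loose white jar with a steel cap, 60 mm in diameter, 80 mm high. Origin: centre of its underside.
- cup: bystander: loose steel cup, 72 mm in diameter, 75 mm high. Origin: centre of its underside.
Things that resemble listed ones, but are neither listed nor needed, are in the scene too. Of the things like the bat, leave any that is orange, pink or turquoise; of the rest the larger one is meant.

How it is judged:
By the outcome, as a careful person would: the job done as asked, in the order asked, and still so for the second after the job is handed in, while the arm keeps its last pose, push and grip.
It also fails if it takes over 48 s, if anything falls off the work surface, if the arm or the gripper's body presses on something with over 40 N, if the wrist force passes 120 N, or if a joint passes its speed limit or range.

## Robot

A 6-joint arm with a two-finger parallel gripper is mounted at the origin on the work surface. World frame = base frame: x ahead of the robot, y to its left, z up, the work surface at z = 0. Lengths are in m, angles in rad, forces in N, time in s.
With the tool pointing down it reaches from about 0.325 to 0.75 m from the base axis. Payload 7.6 kg.
Tool frame: the origin (TCP) lies at the very end of the fingers, on their centre line; the grasp point (between the pads) lies arm.grasp_offset behind it (arm.grasp_offset is the distance from the TCP to the grasp point, in m); z points along the fingers, y is the direction in which the jaws open and shut (so a half turn about z gives the same grasp; the last joint's range is limited). The gripper opens to 85 mm and grips with 20 to 120 N. Pads are 22 mm wide; open, the fingers measure 114 mm over their backs; the gripper's body (76 mm by 85 mm) begins 54 mm behind the grasp point. The pads swing forward as they close: fully open they stand 13 mm farther back than shut.
Start: joints at [-1.223, 0.052, 1.401, -0, 1.689, -0.07], TCP at [0.213, -0.48, 0.231] pointing down, gripper open.
Joint ranges: [-2.9, 2.9], [-0.91, 2.17], [0.12, 2.37], [-1.06, 4.2], [0.26, 2.73], [-2.93, 2.93]. Speed limits (rad/s): [2.57, 2.57, 3.01, 3.14, 3.14, 3.14].

## Interface

Orientations are given as a rotation vector (axis times angle).
In Python, from bench import get_state, eyes, ticket, arm gives the robot as it stands.
- The arm moves only by the tool step_arm, never from a script. Its argument "increments" is text: rows parted by semicolons, each of 7 numbers parted by spaces: the shift along the tool's x, y, z in units of 50 mm (1.0 is 50 mm), then the turn, a rotation vector about the tool's x, y, z in units of 8 degrees (1.0 is 8 degrees), then the closure, from 0 (fully open) to 1 (shut). In form: tx ty tz rx ry rz gripper; .... A call has 1 to 20 rows; each row is the pose to reach, as a shift and turn from the pose commanded when the call began, along the tool's axes at that moment; what a row does not reach only later rows make up. A row lasts 1/8 s, in which the tool goes at most 62.5 mm and 10.7 degrees, less where a joint would pass 70% of its speed; a pose out of reach is approached as far as the arm can. A call with a gripper value outside its range is refused whole. The fingers move at their own pace and stop on an object; the grip force is fixed at half the most. Time passes only in rows, so rows that repeat a pose let the fingers close. It gives the time, the measured TCP pose, the force and the opening at its end, in the units of the state.
- get_state(): the state, without advancing time (a new reading comes with each control period).
- eyes.snapshot(name): name is "scene" or "side" or "wrist"; returns a dict with "pixels" (480x640x3 uint8, red, green, blue), "intrinsics" (3x3 intrinsics, pixels), "pose" (4x4, takes a point from camera to world coordinates). Camera axes: x right, y down, z forward; pixel columns grow to the right and rows downward; lengths in m; the calibration is good to about 2 mm. A picture is of the moment at which its call begins. There is no depth.
- ticket.finish_job(): hands the job in, once; it reports no verdict.
The state is a dict: "clock": time; "joint_positions": joint angles; "dq": joint speeds; "tau": joint torques, N m; "tool_pos": TCP position; "eef_rot": TCP orientation; "contact_force": force on the tool from outside, world axes, zero at the start; "wrist_torque": the same for the moment, N m; "finger_gap": opening from 0.0 (shut) to 1.0 (fully open).
Only numpy, scipy, OpenCV 4.12 (cv2) and the standard library are available. Lean on these libraries where they do the work, as an engineer would, in place of code of your own. Each camera call takes 0.05 s, during which the arm holds its last target.

## Working session

There is one attempt and no reset: what is moved stays moved. The work goes in short steps, Python scripts to look and compute and a tool call to move; the robot and the scene stay as the last step left them, time stands still between calls to the robot, and variables do not carry over. Pictures are saved under pics/ and viewed, and the job is handed in when it is done.

Besides the shell and the picture viewer there is one more tool, called after "Request:" by a JSON object that holds its "method" and its "body". step_arm: Moves the arm, as the interface text tells. Its arguments: {"type":"object","properties":{"increments":{"type":"string"}},"required":["increments"]}

```bash
mkdir -p pics; python3 - <<'E'
from bench import get_state, eyes, ticket, arm
import cv2,numpy as np
s=get_state();print(s);print(arm.grasp_offset)
for n in ["scene","side","wrist"]:
    d=eyes.snapshot(n);cv2.imwrite(f"pics/{n}0.png",d["pixels"][:,:,::-1]);print(n,d["intrinsics"].tolist(),np.round(d["pose"],4).tolist())
    np.savez(f"{n}0.npz",**d)
E
```

```text
{'clock': 0.0, 'joint_positions': array([-1.22331746e+00,  5.28460394e-02,  1.40171313e+00,  2.78919712e-05,
        1.68859270e+00, -7.03111166e-02]), 'dq': array([ 0.00014731,  0.00018771,  0.00027566,  0.00051745, -0.00199608,
        0.00094975]), 'tau': array([ 7.15984243e-04, -3.81667149e+01, -3.60187626e+01, -6.73762315e-06,
        6.15922501e-03,  1.60121782e-06]), 'tool_pos': array([ 0.21293681, -0.47955676,  0.23047342]), 'eef_rot': array([-3.07178101e+00, -6.51184430e-01,  2.95094900e-04]), 'contact_force': array([ 0.10748554,  0.11254376, -1.19186078]), 'wrist_torque': array([-0.02212071,  0.05088017, -0.03143198]), 'finger_gap': 1.0011166123063062}
0.0187
scene [[501.1842021564031, 0.0, 323.5223355682552], [0.0, 501.1842021564031, 243.77043104350713], [0.0, 0.0, 1.0]] [[-0.6999, 0.5079, -0.5022, 1.1402], [0.7142, 0.4922, -0.4976, 0.5637], [-0.0055, -0.707, -0.7072, 1.034], [0.0, 0.0, 0.0, 1.0]]
side [[451.6493998116304, 0.0, 322.4082647329076], [0.0, 451.6493998116304, 247.1544982671492], [0.0, 0.0, 1.0]] [[-0.976, -0.1638, 0.1435, 0.3516], [-0.2175, 0.7667, -0.6041, 0.5534], [-0.0111, -0.6208, -0.7839, 0.9222], [0.0, 0.0, 0.0, 1.0]]
wrist [[432.6514140010667, 0.0, 319.43350678475923], [0.0, 432.6514140010667, 235.99485241561842], [0.0, 0.0, 1.0]] [[0.4055, -0.8701, -0.2803, 0.2842], [-0.9141, -0.3865, -0.1228, -0.4476], [-0.0015, 0.306, -0.952, 0.3722], [0.0, 0.0, 0.0, 1.0]]
```

View pics/scene0.png

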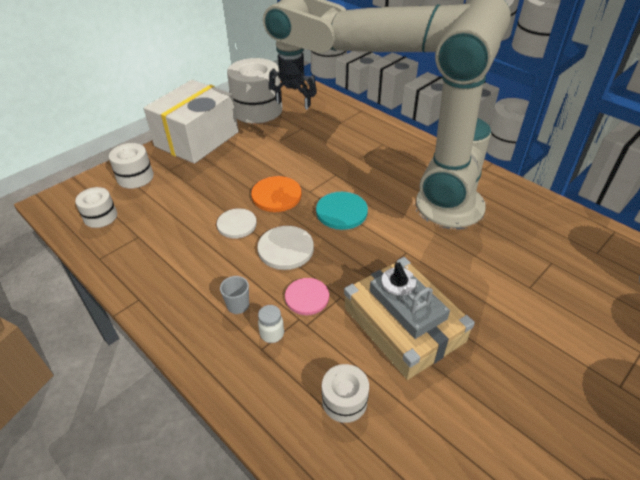

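View pics/side0.png

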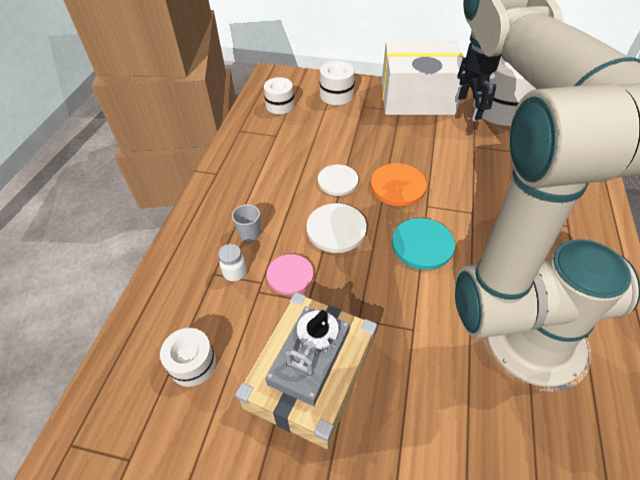

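View pics/wrist0.png

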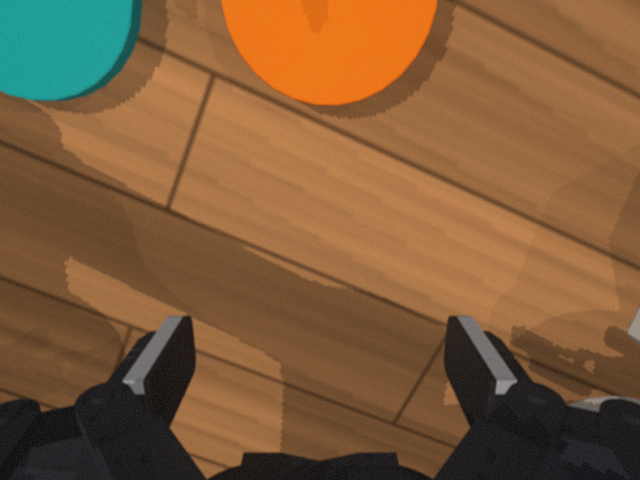

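The scene view shows the lock case at scene (408,315) and side (308,365). There are five bat-like discs: orange (276,194), turquoise (342,210), pink (307,297), small white (237,223) and large white (286,247). The large white one fits, since it isn't an excluded colour and is the larger of the two whites. I'll confirm that in a crop and then measure.

```bash
cat > h.py <<'E'
import numpy as np,cv2
def load(f): return dict(np.load(f))
def ray(d,u,v):
    K=d["intrinsics"];P=d["pose"];r=P[:3,:3]@(np.linalg.inv(K)@[u,v,1]);return P[:3,3],r
def plane(d,u,v,z):
    o,r=ray(d,u,v);return o+r*(z-o[2])/r[2]
def proj(d,p):
    P=d["pose"];q=P[:3,:3].T@(np.asarray(p)-P[:3,3]);q=d["intrinsics"]@q;return q[:2]/q[2]
def tri(dl,pl):
    A=np.zeros((3,3));b=np.zeros(3)
    for d,p in zip(dl,pl):
        o,r=ray(d,*p);r/=np.linalg.norm(r);M=np.eye(3)-np.outer(r,r);A+=M;b+=M@o
    return np.linalg.solve(A,b)
E
python3 - <<'E'
from h import *
S=load("scene0.npz");D=load("side0.npz")
for n,d,seeds in(("scene",S,[(286,247),(237,223)]),("side",D,[(336,228),(338,180)])):
    hsv=cv2.cvtColor(d["pixels"],cv2.COLOR_RGB2HSV)
    m=((hsv[:,:,1]<60)&(hsv[:,:,2]>120)).astype(np.uint8)
    _,lab,st,c=cv2.connectedComponentsWithStats(m)
    for s in seeds:
        l=lab[s[1],s[0]];cs=max(cv2.findContours((lab==l).astype(np.uint8),cv2.RETR_EXTERNAL,cv2.CHAIN_APPROX_NONE)[0],key=len)[:,0]
        W=np.array([plane(d,*p,0.02)[:2] for p in cs]);(c,r)=cv2.minEnclosingCircle(W.astype(np.float32));print(n,s,st[l],np.round(c,4),r, W.min(0),W.max(0))
def crop(d,x0,y0,x1,y1,k,f): cv2.imwrite(f,cv2.resize(d["pixels"][y0:y1,x0:x1,::-1],None,fx=k,fy=k,interpolation=cv2.INTER_CUBIC))
crop(S,335,245,485,385,5,"pics/s_case.png")
crop(D,230,285,385,450,3.6,"pics/d_case.png")
crop(S,205,165,375,325,3.6,"pics/s_bats.png")
E
```

```text
scene (286, 247) [ 258  226   56   44 1961] [ 0.5034 -0.2202] 0.08771837502717972 [ 0.41817109 -0.30717982] [ 0.58525515 -0.13515383]
scene (237, 223) [217 209  39  29 928] [ 0.5393 -0.4005] 0.06564006209373474 [ 0.47562758 -0.46449082] [ 0.59787489 -0.33633327]
side (336, 228) [ 306  203   61   50 2380] [ 0.4976 -0.2169] 0.0868455246090889 [ 0.41779889 -0.30325282] [ 0.57731245 -0.13015459]
side (338, 180) [ 318  164   40   32 1015] [ 0.5293 -0.3957] 0.0656384825706482 [ 0.4701286 -0.4603235] [ 0.58780234 -0.33018736]
```

View pics/s_case.png

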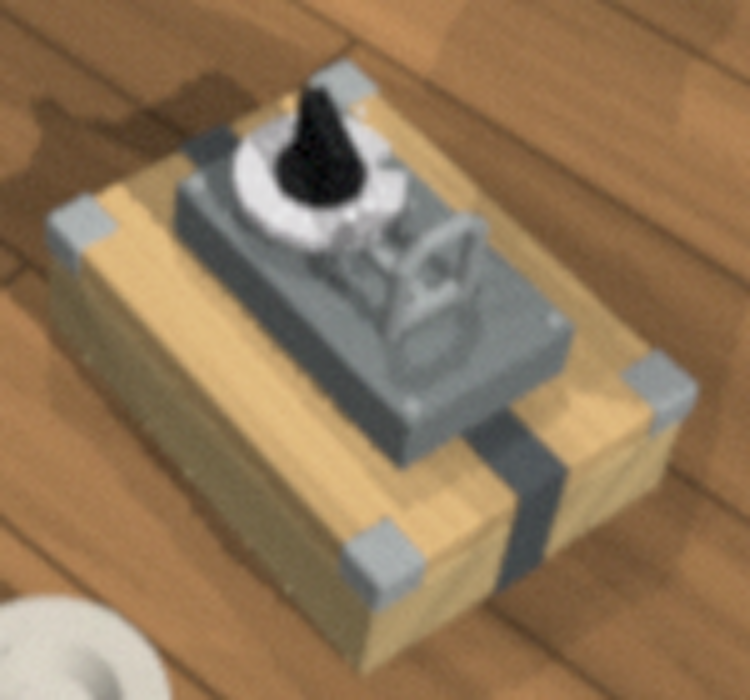

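View pics/d_case.png

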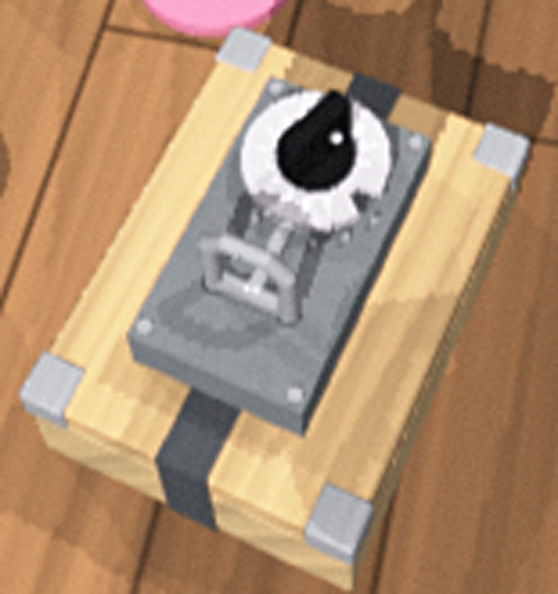

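View pics/s_bats.png

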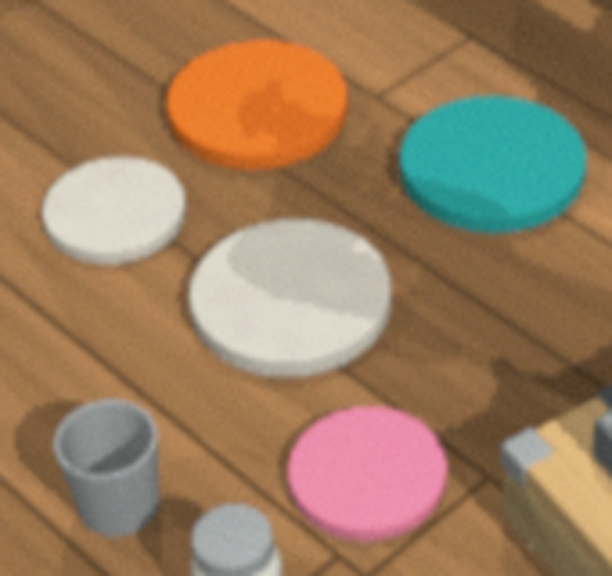

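The crop confirms that the large white disc at scene (286,247) is the bat. Its rays put the centre at about (0.499, -0.225). Next is the case pose, from the base and case top corners in both views.

```bash
python3 - <<'E'
from h import *
from scipy.optimize import least_squares
S=load("scene0.npz");D=load("side0.npz")
s=lambda x,y:(335+(x+.5)/5-.5,245+(y+.5)/5-.5)
t=lambda x,y:(230+(x+.5)/3.6-.5,285+(y+.5)/3.6-.5)
# model pts (x,y,z) : -y = dial end
b=[( 50,-85,115),(-50,-85,115),(-50,85,115),(50,85,115)]
c=[( 95,-125,80),(-95,-125,80),(-95,125,80),(95,125,80)]
# +y dial->shackle; scene view: +x side ?
ob=[(S,s(178,188),'bl'),(S,s(403,432),'bn'),(S,s(573,325),'br'),
(S,s(50,228),'cl'),(S,s(375,570),'cn'),(S,s(695,385),'cr'),(S,s(348,60),'cf'),
(D,t(268,80),'bl'),(D,t(432,140),'bf'),(D,t(305,410),'br'),(D,t(130,338),'bn'),
(D,t(232,30),'cl'),(D,t(528,138),'cf'),(D,t(22,392),'cn'),(D,t(360,538),'cr')]
for d,p,k in ob: print(k,np.round(plane(d,*p,.115 if k[0]=='b' else .08),4))
# +y from l/f (dial) to n/r; up z: +x = +y rotated -90deg
# dial end: l,f ; shackle end: n,r
for sx in(1,):
    hx={'n':1,'l':1,'f':-1,'r':-1};hy={'l':-1,'f':-1,'n':1,'r':1}
    def res(q):
        o=[]
        for d,p,k in ob:
            a,bb,z=(.05,.085,.115) if k[0]=='b' else(.095,.125,.08)
            x=hx[k[1]]*a;y=hy[k[1]]*bb;C,Sn=np.cos(q[2]),np.sin(q[2])
            o+=list(proj(d,[q[0]+C*x-Sn*y,q[1]+Sn*x+C*y,z])-p)
        return o
    for th in(0,1.5,3,-1.5):
        r=least_squares(res,[.47,.1,th],loss='soft_l1');print(r.x,r.cost)
    q=min((least_squares(res,[.47,.1,th],loss='soft_l1') for th in(0,1.5,3,-1.5)),key=lambda r:r.cost).x
    print(np.round(np.reshape(res(q),(-1,2)),1).tolist())
    np.save("case.npy",q)
C,Sn=np.cos(q[2]),np.sin(q[2])
w=lambda x,y,z:np.array([q[0]+C*x-Sn*y,q[1]+Sn*x+C*y,z])
print("dial",w(0,-.04,.16),"bow",w(0,.04,.17),"tongue tip",w(0,-.009,.12))
for n,d,o in(("scene",S,(335,245,5)),("side",D,(230,285,3.6))):
    for k,p in(("dialtop",w(0,-.04,.172)),("bow",w(0,.04,.17))):
        u=proj(d,p);print(n,k,np.round((u-o[:2])*o[2]))
# spot (dial top) in side
p=plane(D,*t(337,138),.172);e=p-w(0,-.04,.172);print("spot rel case",C*e[0]+Sn*e[1],-Sn*e[0]+C*e[1])
E
```

```text
bl [0.5029 0.0893 0.115 ]
bn [0.5412 0.2528 0.115 ]
br [0.4397 0.2727 0.115 ]
cl [0.5422 0.0429 0.08  ]
cn [0.5854 0.2763 0.08  ]
cr [0.4027 0.3222 0.08  ]
cf [0.3496 0.0776 0.08  ]
bl [0.5022 0.0927 0.115 ]
bf [0.4033 0.1109 0.115 ]
br [0.4379 0.274  0.115 ]
bn [0.5346 0.2568 0.115 ]
cl [0.5388 0.0431 0.08  ]
cf [0.3512 0.0786 0.08  ]
cn [0.5895 0.2844 0.08  ]
cr [0.4002 0.3185 0.08  ]
[ 0.47029838  0.18121023 -0.20066726] 13.344001361740425
[ 0.47029838  0.18121023 -0.20066725] 13.34400136174064
[ 0.47029838  0.18121023 -0.20066726] 13.344001361740311
[ 0.47029838  0.18121023 -0.20066726] 13.344001361740515
[[-0.3, -0.4], [2.0, -0.9], [1.0, 0.1], [0.1, -1.5], [2.3, 3.2], [0.3, -0.0], [-0.6, 0.5], [0.5, -2.0], [-0.2, -1.4], [-0.3, 0.2], [-0.5, -1.3], [0.5, -1.2], [-0.5, -0.5], [0.6, 0.3], [-1.5, 2.1]]
dial [0.46232545 0.14201288 0.16      ] bow [0.47827131 0.22040759 0.17      ] tongue tip [0.46850447 0.17239083 0.12      ]
scene dialtop [327. 118.]
scene bow [444. 231.]
side dialtop [313. 116.]
side bow [246. 248.]
spot rel case -0.015840565936161084 0.006400547967946032
```

```bash
python3 - <<'E'
from h import *
S=load("scene0.npz");D=load("side0.npz");q=np.load("case.npy")
C,Sn=np.cos(q[2]),np.sin(q[2])
w=lambda x,y,z:np.array([q[0]+C*x-Sn*y,q[1]+Sn*x+C*y,z])
for n,d,c in(("s",S,w(0,-.03,.14)),("d",D,w(0,-.03,.14))):
    u=proj(d,c).astype(int);x0,y0=u-32;im=cv2.resize(d["pixels"][y0:y0+64,x0:x0+64,::-1],None,fx=9,fy=9,interpolation=cv2.INTER_CUBIC)
    f=lambda p:tuple(int(v) for v in (proj(d,p)-(x0,y0)+.5)*9)
    for k,dl in enumerate((.1,.5,.9,1.3,1.7)):
        a=1.3-dl
        p=w(-.036*np.sin(a),-.04+.036*np.cos(a),.128);cv2.circle(im,f(p),3,(0,0,255),-1);cv2.putText(im,str(k+1),f(p),0,.6,(255,0,0),2)
        p1=w(-.022*np.cos(a),-.04-.022*np.sin(a),.172);p2=w(.022*np.cos(a),-.04+.022*np.sin(a),.172)
        cv2.circle(im,f(p1),3,(0,255,0),-1);cv2.circle(im,f(p2),3,(0,255,255),-1);cv2.putText(im,str(k+1),f(p1),0,.5,(0,255,0),1);cv2.putText(im,str(k+1),f(p2),0,.5,(0,255,255),1)
    cv2.circle(im,f(w(0,.04,.17)),3,(255,0,255),-1)
    cv2.imwrite(f"pics/ov_{n}.png",im)
    raw=cv2.resize(d["pixels"][y0:y0+64,x0:x0+64,::-1],None,fx=9,fy=9,interpolation=cv2.INTER_CUBIC);
    if n=="d":cv2.imwrite("pics/raw_d.png",raw)
E
```

```text
(no output)
```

View pics/ov_s.png

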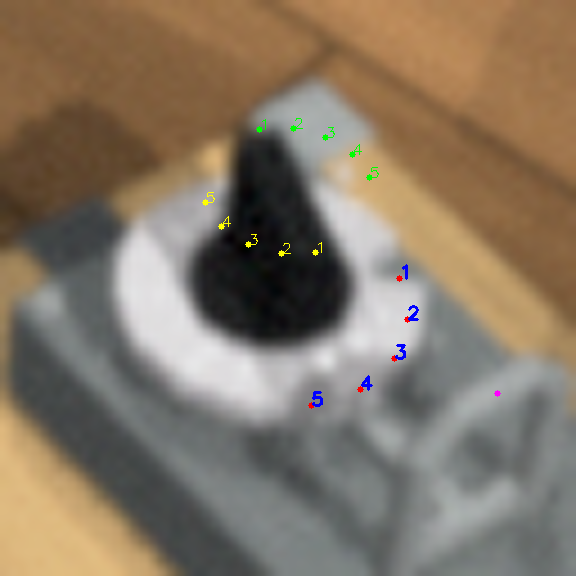

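View pics/ov_d.png

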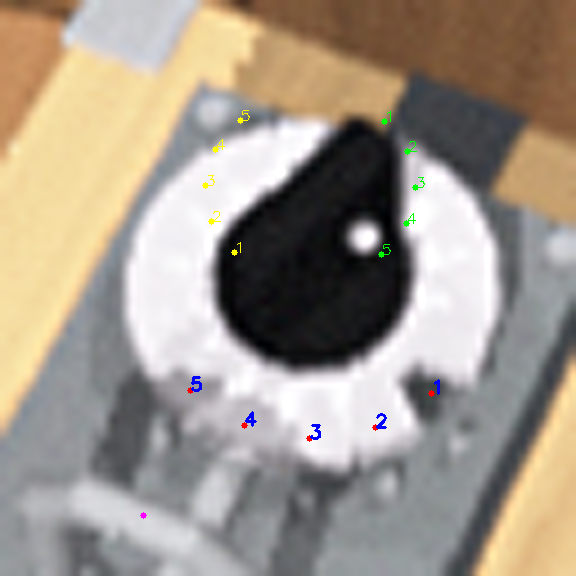

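View pics/raw_d.png

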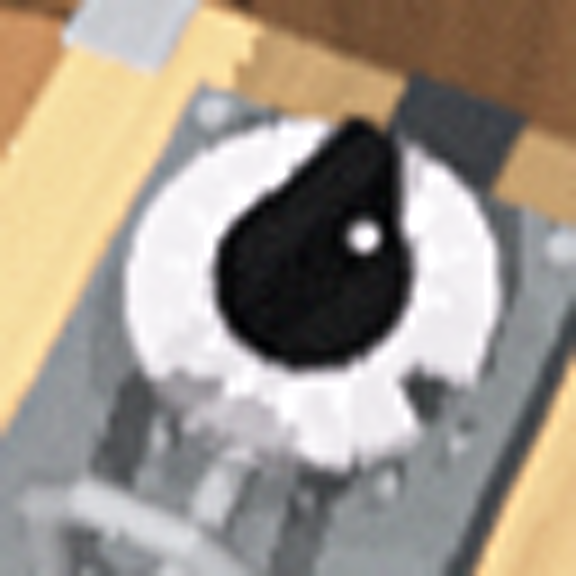

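Side view: the notch is visible at about (365,200) in the enlarged case crop, at the click 1 mark, so the dial is at about 0.1. The dial axis and bow overlays fit. The dial therefore needs a 1.2 rad clockwise turn. Next I'll compute the move above the dial.

```bash
cat >> h.py <<'E'
from scipy.spatial.transform import Rotation as Ro
def tgt(pos,ya):
    # tool z down, tool y horizontal at world angle ya
    y=np.array([np.cos(ya),np.sin(ya),0]);z=np.array([0,0,-1.]);x=np.cross(y,z)
    return np.array(pos),Ro.from_matrix(np.c_[x,y,z])
def inc(s,pos,ya):
    p,R=tgt(pos,ya);R0=Ro.from_rotvec(s["eef_rot"])
    return np.round(np.r_[R0.inv().apply(p-s["tool_pos"])/.05,(R0.inv()*R).as_rotvec(degrees=True)/8],3)
E
python3 - <<'E'
from h import *
from bench import get_state
s=get_state()
print(inc(s,[.462,.142,.25],-.571), inc(s,[.35,-.15,.27],-.8))
E
```

```text
[ 9.597e+00 -9.342e+00 -3.750e-01 -8.000e-03 -3.000e-03 -4.168e+00] [ 5.180e+00 -4.914e+00 -7.810e-01 -8.000e-03 -2.000e-03 -2.528e+00]
```

Request:
{"method": "step_arm", "body": {"increments": "1 -1 -0.4 0 0 -0.4 0; 2.1 -2.1 -0.5 0 0 -0.9 0; 3.2 -3.1 -0.6 0 0 -1.4 0; 4.3 -4.1 -0.7 0 0 -2 0; 5.3 -5.1 -0.7 0 0 -2.5 0; 6.3 -6.1 -0.7 0 0 -2.9 0; 7.3 -7.1 -0.6 0 0 -3.3 0; 8.3 -8.1 -0.5 0 0 -3.7 0; 9.1 -8.9 -0.4 0 0 -4 0; 9.6 -9.34 -0.38 0 0 -4.17 0; 9.6 -9.34 -0.38 0 0 -4.17 0; 9.6 -9.34 -0.38 0 0 -4.17 0; 9.6 -9.34 -0.38 0 0 -4.17 0"}}

```text
clock: 1.78
tool_pos: [0.4621, 0.1414, 0.25]
eef_rot: [2.757, 1.506, -0.001]
contact_force: [0.2, -0.6, 1.1]
finger_gap: 0.996
```

```bash
python3 - <<'E'
from h import *
from bench import get_state,eyes
s=get_state();print(s["tool_pos"],s["contact_force"],s["joint_positions"])
d=eyes.snapshot("wrist");cv2.imwrite("pics/w1.png",d["pixels"][:,:,::-1]);np.savez("w1.npz",**d)
q=np.load("case.npy");C,Sn=np.cos(q[2]),np.sin(q[2])
w=lambda x,y,z:np.array([q[0]+C*x-Sn*y,q[1]+Sn*x+C*y,z])
im=d["pixels"][:,:,::-1].copy();f=lambda p:tuple(int(v) for v in proj(d,p))
a=1.2
for p,c in((w(0,-.04,.172),(0,0,255)),(w(-.022*np.cos(a),-.04-.022*np.sin(a),.172),(0,255,0)),(w(.022*np.cos(a),-.04+.022*np.sin(a),.172),(0,255,255)),(w(0,.04,.175),(255,0,255)),(w(-.036*np.sin(a),-.04+.036*np.cos(a),.132),(255,0,0))): cv2.circle(im,f(p),3,c,-1)
cv2.imwrite("pics/w1o.png",im)
print(inc(s,[.4623,.142,.144],-.571))
E
```

```text
[0.4620837  0.14139637 0.25004293] [ 0.15157425 -0.56530345  1.07780637] [ 2.20751995e-01 -6.99973773e-02  1.48514866e+00 -4.12889871e-04
  1.72714869e+00  7.91300107e-01]
[ 1.400e-02 -2.000e-03  2.121e+00 -1.000e-03  6.000e-03  3.000e-03]
```

View pics/w1o.png

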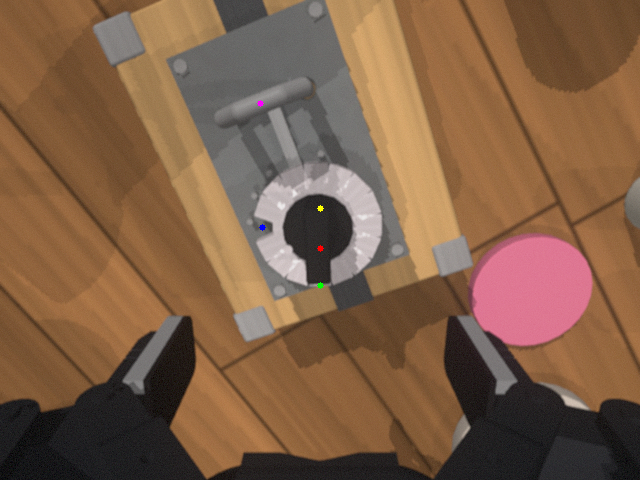

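The wrist view confirms the fit: the bar (318,250) stands square between the fingers, the notch is at click 1 (263,227), and the bow is at (264,102), about 1 mm from my prediction. Descending and gripping.

Request:
{"method": "step_arm", "body": {"increments": "0 0 0.6 0 0 0 0; 0 0 1.2 0 0 0 0; 0 0 1.8 0 0 0 0; 0 0 2.12 0 0 0 0; 0 0 2.12 0 0 0 0; 0 0 2.12 0 0 0 0.5; 0 0 2.12 0 0 0 1; 0 0 2.12 0 0 0 1; 0 0 2.12 0 0 0 1; 0 0 2.12 0 0 0 1; 0 0 2.12 0 0 0 1; 0 0 2.12 0 0 0 1"}}

```text
clock: 3.32
tool_pos: [0.4616, 0.1426, 0.1448]
eef_rot: [-2.755, -1.506, 0.001]
contact_force: [-6.2, 3.6, 4.0]
finger_gap: 0.151
```

```bash
python3 - <<'E'
from h import *
from bench import get_state,eyes
s=get_state();print(s["tool_pos"],s["contact_force"],s["wrist_torque"],s["finger_gap"])
d=eyes.snapshot("wrist");cv2.imwrite("pics/w2.png",d["pixels"][:,:,::-1])
print(inc(s,[.4623,.142,.144],-.571-1.2))
E
```

```text
[0.46155036 0.1426481  0.14484879] [-6.24762802  3.56953645  4.0456019 ] [ 0.44563916  0.90252507 -0.10589604] 0.15109085210900955
[-3.000e-03  2.000e-02  1.700e-02 -1.500e-02  6.000e-03  8.602e+00]
```

View pics/w2.png

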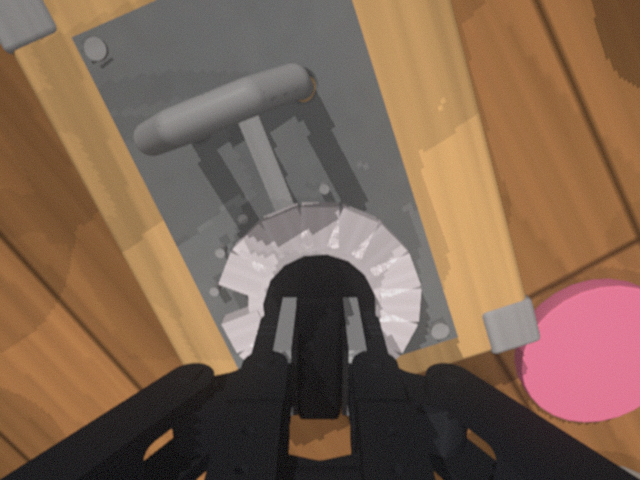

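Request:
{"method": "step_arm", "body": {"increments": "0 -0.02 0 0 0 0.7 1; 0 -0.02 0 0 0 1.4 1; 0 -0.02 0 0 0 2.1 1; 0 -0.02 0 0 0 2.86 1; 0 -0.02 0 0 0 2.86 1"}}

```text
clock: 4.0
tool_pos: [0.4615, 0.1426, 0.1448]
eef_rot: [-3.0, -0.931, -0.001]
contact_force: [-2.7, 1.4, 3.0]
finger_gap: 0.151
```

```bash
python3 - <<'E'
from h import *
from bench import get_state,eyes
s=get_state();print(s["tool_pos"],s["contact_force"],s["wrist_torque"],s["finger_gap"])
print(inc(s,[.4618,.142,.144],-.571-1.2))
E
```

```text
[0.46149205 0.14261966 0.14482817] [-2.73457759  1.40616399  2.9635366 ] [ 0.05059238  0.31269395 -0.00518501] 0.15137697761643953
[-2.000e-03  1.400e-02  1.700e-02 -3.000e-03 -4.000e-03  5.745e+00]
```

At click 2, with torque near zero. On to click 3, then 4.

Request:
{"method": "step_arm", "body": {"increments": "0 0 0 0 0 0.7 1; 0 0 0 0 0 1.4 1; 0 0 0 0 0 2.1 1; 0 0 0 0 0 2.87 1; 0 0 0 0 0 2.87 1"}}

```text
clock: 4.62
tool_pos: [0.4615, 0.1425, 0.1448]
eef_rot: [-3.125, -0.318, -0.001]
contact_force: [-2.2, 2.3, 4.9]
finger_gap: 0.156
```

Request:
{"method": "step_arm", "body": {"increments": "0 0 0 0 0 0.7 1; 0 0 0 0 0 1.4 1; 0 0 0 0 0 2.1 1; 0 0 0 0 0 2.87 1; 0 0 0 0 0 2.87 1; 0 0 0 0 0 2.87 1"}}

```text
clock: 5.38
tool_pos: [0.4615, 0.1424, 0.1448]
eef_rot: [-3.126, 0.308, -0.001]
contact_force: [-2.2, 1.2, 5.9]
finger_gap: 0.152
```

```bash
python3 - <<'E'
from h import *
from bench import get_state,eyes
s=get_state();print(s["tool_pos"],s["contact_force"],s["wrist_torque"],s["finger_gap"])
print(inc(s,[.4615,.1426,.144],-.571-1.2))
for n in("wrist","side"):
    d=eyes.snapshot(n);im=d["pixels"][:,:,::-1]
    cv2.imwrite(f"pics/{n}3.png",im if n=="wrist" else cv2.resize(im[285:450,230:385],None,fx=3.6,fy=3.6,interpolation=2))
E
```

```text
[0.46149376 0.14242719 0.14483775] [-2.20407483  1.15795502  5.89958373] [ 0.07314723  0.39353438 -0.08704825] 0.15236438132593483
[-0.001 -0.003  0.017 -0.003 -0.003  0.025]
```

View pics/wrist3.png

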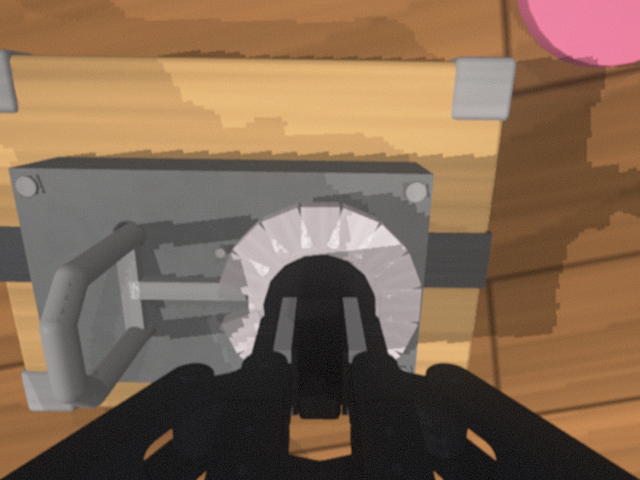

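The wrist view shows the tongue end at about (240,300) inside the notch. Release, rise, and verify the snapped position.

Request:
{"method": "step_arm", "body": {"increments": "0 0 0 0 0 0 0.5; 0 0 0 0 0 0 0.5; 0 0 0 0 0 0 0.5; 0 0 0 0 0 0 0.5; 0 0 -0.7 0 0 0 0.5; 0 0 -1.5 0 0 0 0.5; 0 0 -2 0 0 0 0.5; 0 0 -2 0 0 0 0.5; 0 0 -2 0 0 0 0.5"}}

```text
clock: 6.6
tool_pos: [0.4611, 0.1422, 0.2428]
eef_rot: [3.125, -0.315, -0.003]
contact_force: [0.1, -0.6, -0.7]
finger_gap: 0.5
```

```bash
python3 - <<'E'
from h import *
from bench import get_state,eyes
s=get_state();print(s["tool_pos"],s["contact_force"],s["wrist_torque"],s["finger_gap"])
q=np.load("case.npy");C,Sn=np.cos(q[2]),np.sin(q[2])
d=eyes.snapshot("wrist");np.savez("w4.npz",**d);im=d["pixels"][:,:,::-1]
cv2.imwrite("pics/w4.png",im)
cv2.imwrite("pics/w4c.png",cv2.resize(im[100:260,60:360],None,fx=2.6,fy=2.6,interpolation=2))
w=lambda x,y,z:np.array([q[0]+C*x-Sn*y,q[1]+Sn*x+C*y,z])
for n,p in(("bow top",w(0,.04,.175)),("notch",w(0,-.004,.132)),("dialtop",w(0,-.04,.172)),("barends",w(.022,-.04,.172)),("",w(-.022,-.04,.172))):print(n,proj(d,p))
E
```

```text
[0.46106315 0.14216801 0.24283895] [ 0.08867224 -0.5743989  -0.70842495] [-0.01813933  0.03766003  0.01768417] 0.5004259267671721
bow top [164.27357143 252.87138503]
notch [260.48916842 228.50477298]
dialtop [319.64113854 250.80742977]
barends [319.63777761 209.89549921]
 [319.64430369 289.33616141]
```

View pics/w4.png

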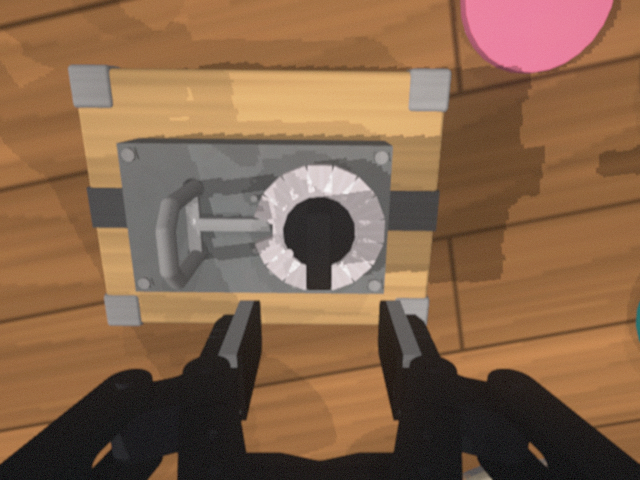

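View pics/w4c.png

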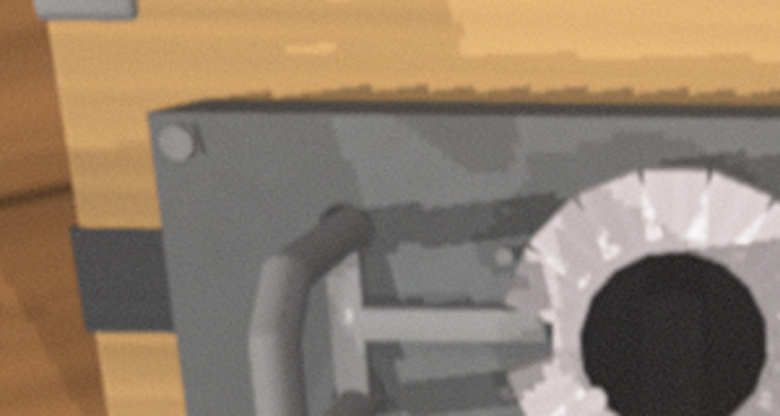

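The crop shows the tongue (image row ~225, up to x≈272) running cleanly into the notch and the bar along the case x, so the dial rests at click 4. Now the shackle.

```bash
python3 - <<'E'
from h import *
from bench import get_state,eyes
s=get_state()
print(inc(s,[.4777,.2208,.2428],-.2007-np.pi/2),inc(s,[.4777,.2208,.1515],-.2007-np.pi/2))
E
```

```text
[ 0.015 -1.608 -0.007  0.009  0.017  0.   ] [ 0.02  -1.61   1.819  0.009  0.017  0.   ]
```

Request:
{"method": "step_arm", "body": {"increments": "0.02 -0.8 0 0 0 0 0.5; 0.02 -1.61 0 0 0 0 0.5; 0.02 -1.61 0 0 0 0 0.5; 0.02 -1.61 0 0 0 0 0.5"}}

```text
clock: 7.15
tool_pos: [0.4781, 0.2206, 0.2431]
eef_rot: [3.125, -0.314, -0.003]
contact_force: [0.3, -0.9, -0.7]
finger_gap: 0.501
```

```bash
python3 - <<'E'
from h import *
from bench import get_state,eyes
s=get_state();print(s["tool_pos"])
d=eyes.snapshot("wrist");im=d["pixels"][:,:,::-1].copy();np.savez("w5.npz",**d)
q=np.load("case.npy");C,Sn=np.cos(q[2]),np.sin(q[2])
p=proj(d,[.4777,.2208,.175]);print(p);cv2.circle(im,tuple(int(v) for v in p),3,(0,0,255),-1)
cv2.imwrite("pics/w5.png",im)
E
```

```text
[0.47810801 0.22059865 0.24307074]
[319.52606607 255.76180816]
```

View pics/w5.png

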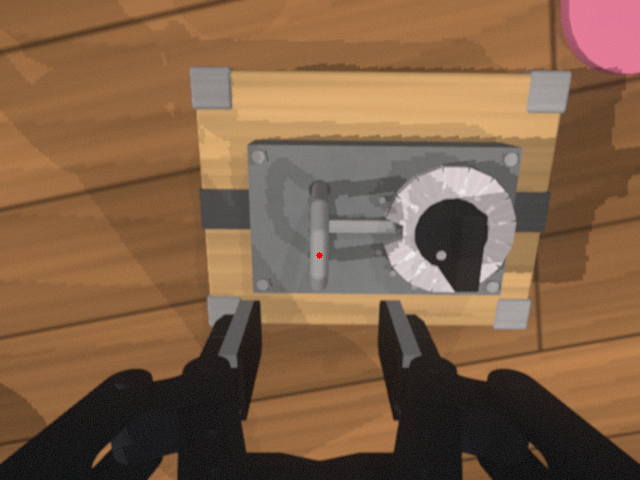

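The bow (319,255) is centred between the fingers and the tongue is in the notch at about (390,226). Descend and close.

Request:
{"method": "step_arm", "body": {"increments": "0 0 0.6 0 0 0 0.5; 0 0 1.2 0 0 0 0.5; 0 0 1.6 0 0 0 0.5; 0 0 1.83 0 0 0 0.5; 0 0 1.83 0 0 0 0.5; 0 0 1.83 0 0 0 1; 0 0 1.83 0 0 0 1; 0 0 1.83 0 0 0 1; 0 0 1.83 0 0 0 1; 0 0 1.83 0 0 0 1; 0 0 1.83 0 0 0 1"}}

```text
clock: 8.57
tool_pos: [0.479, 0.2211, 0.1539]
eef_rot: [-3.125, 0.315, -0.003]
contact_force: [-0.5, 0.3, 5.1]
finger_gap: 0.093
```

```bash
python3 - <<'E'
from h import *
from bench import get_state,eyes
s=get_state();print(s["tool_pos"],s["contact_force"],s["wrist_torque"],s["finger_gap"])
d=eyes.snapshot("wrist");im=d["pixels"][:,:,::-1].copy()
cv2.imwrite("pics/w6.png",im)
E
```

```text
[0.47899659 0.22110991 0.15394574] [-0.54908028  0.25928299  5.09625305] [-0.12245788  0.10130283  0.04362391] 0.09253833872277559
```

View pics/w6.png

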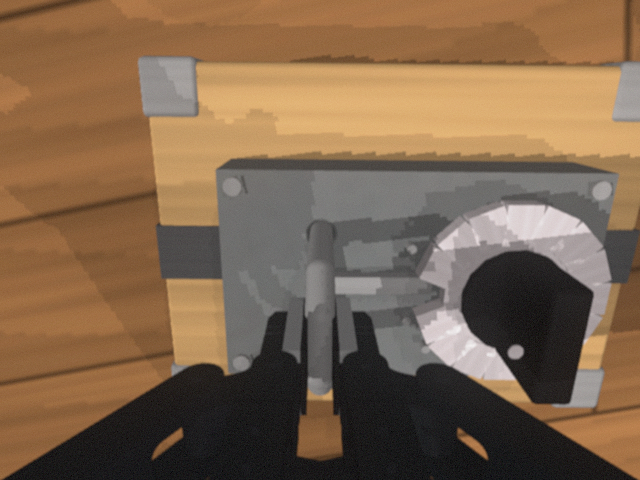

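Request:
{"method": "step_arm", "body": {"increments": "0 0 -0.1 0 0 0 1; 0 0 -0.2 0 0 0 1; 0 0 -0.3 0 0 0 1; 0 0 -0.4 0 0 0 1"}}

```text
clock: 9.12
tool_pos: [0.4784, 0.221, 0.173]
eef_rot: [3.126, -0.315, -0.0]
contact_force: [-1.2, -0.1, -1.5]
finger_gap: 0.091
```

Low force and rising freely. Continue straight up.

Request:
{"method": "step_arm", "body": {"increments": "0 0 -0.15 0 0 0 1; 0 0 -0.3 0 0 0 1; 0 0 -0.5 0 0 0 1; 0 0 -0.8 0 0 0 1; 0 0 -1.3 0 0 0 1; 0 0 -1.8 0 0 0 1; 0 0 -2.3 0 0 0 1; 0 0 -2.3 0 0 0 1; 0 0 -2.3 0 0 0 1"}}

```text
clock: 10.25
tool_pos: [0.4782, 0.2209, 0.2869]
eef_rot: [3.125, -0.315, -0.002]
contact_force: [-0.5, 0.1, -1.9]
finger_gap: 0.094
```

```bash
python3 - <<'E'
from h import *
from bench import get_state,eyes
s=get_state();print(s["tool_pos"],s["contact_force"],s["wrist_torque"],s["finger_gap"],s["joint_positions"])
for n in("wrist","side"):
    d=eyes.snapshot(n);im=d["pixels"][:,:,::-1].copy();np.savez(n+"7.npz",**d)
    cv2.imwrite(f"pics/{n}7.png",im if n=="wrist" else cv2.resize(im[200:450,200:420],None,fx=2.4,fy=2.4,interpolation=2))
E
```

```text
[0.47824753 0.22089919 0.28687035] [-0.48643084  0.07592277 -1.94425569] [ 0.02471732 -0.04725552  0.02940826] 0.09380022684154234 [ 3.62637422e-01  5.22247941e-02  1.29108560e+00 -7.79627628e-05
  1.79953159e+00  2.13415400e+00]
```

View pics/wrist7.png

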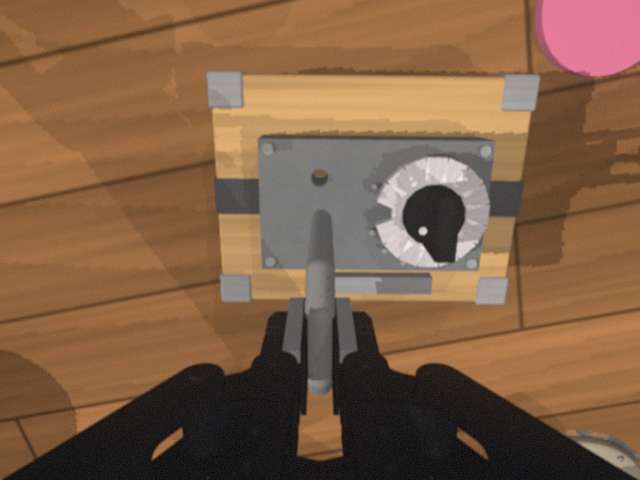

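View pics/side7.png

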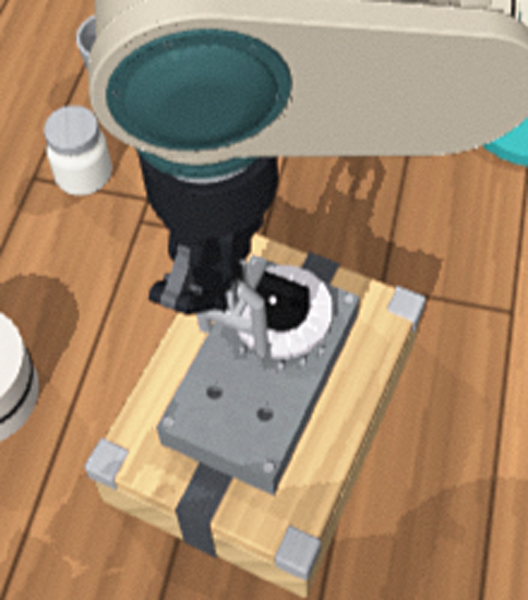

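The shackle is out, with both holes empty at side crop (214,392) and (265,413). The notch still points at the shackle's place. Now across to the bat.

```bash
python3 - <<'E'
from h import *
from bench import get_state,eyes
s=get_state()
print(inc(s,[.499,-.225,.287],-.2007-np.pi/2))
print(inc(s,[.499,-.225,.177],-.2007-np.pi/2))
E
```

```text
[ 2.187e+00  8.655e+00 -6.000e-03  9.000e-03  1.400e-02 -0.000e+00]
[ 2.192  8.652  2.194  0.009  0.014 -0.   ]
```

Request:
{"method": "step_arm", "body": {"increments": "0.1 0.4 0 0 0 0 1; 0.3 1.1 0 0 0 0 1; 0.5 2 0 0 0 0 1; 0.75 3 0 0 0 0 1; 1 4 0 0 0 0 1; 1.25 5 0 0 0 0 1; 1.5 6 0 0 0 0 1; 1.75 7 0 0 0 0 1; 1.95 7.8 0 0 0 0 1; 2.1 8.3 0 0 0 0 1; 2.18 8.6 0 0 0 0 1; 2.19 8.65 0 0 0 0 1; 2.19 8.65 0 0 0 0 1; 2.19 8.65 0.5 0 0 0 1; 2.19 8.65 1.1 0 0 0 1; 2.19 8.65 1.7 0 0 0 1; 2.19 8.65 2 0 0 0 1; 2.19 8.65 2.19 0 0 0 1; 2.19 8.65 2.19 0 0 0 1; 2.19 8.65 2.19 0 0 0 1"}}

```text
clock: 12.85
tool_pos: [0.5, -0.2249, 0.1796]
eef_rot: [3.125, -0.315, 0.003]
contact_force: [0.1, 0.7, -0.8]
finger_gap: 0.087
```

```bash
python3 - <<'E'
from h import *
from bench import get_state,eyes
s=get_state();print(s["tool_pos"],s["contact_force"],s["finger_gap"],np.abs(s["dq"]).max(),s["clock"])
for n in("wrist","side","scene"):
    d=eyes.snapshot(n);im=d["pixels"][:,:,::-1].copy();np.savez(n+"8.npz",**d)
    if n=="wrist":cv2.imwrite("pics/wrist8.png",im);continue
    u=proj(d,s["tool_pos"]-[0,0,.05]).astype(int);x0,y0=max(u[0]-60,0),max(u[1]-60,0);print(n,x0,y0)
    cv2.imwrite(f"pics/{n}8.png",cv2.resize(im[y0:y0+120,x0:x0+120],None,fx=5,fy=5,interpolation=2))
E
```

```text
[ 0.49999328 -0.22489255  0.17955547] [ 0.13183143  0.70353221 -0.77630238] 0.08681695925850655 0.00188383439719896 12.85
side 275 134
scene 222 156
```

View pics/wrist8.png

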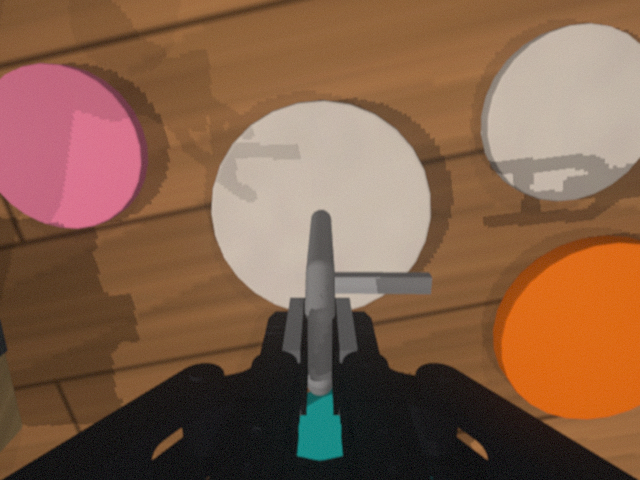

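View pics/side8.png

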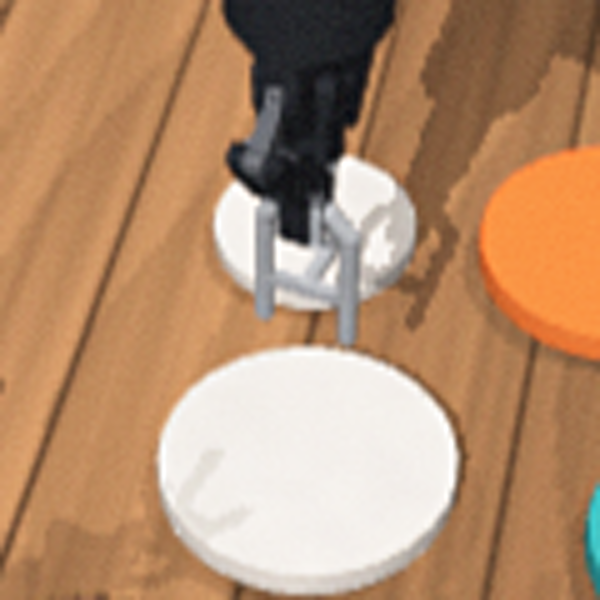

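View pics/scene8.png

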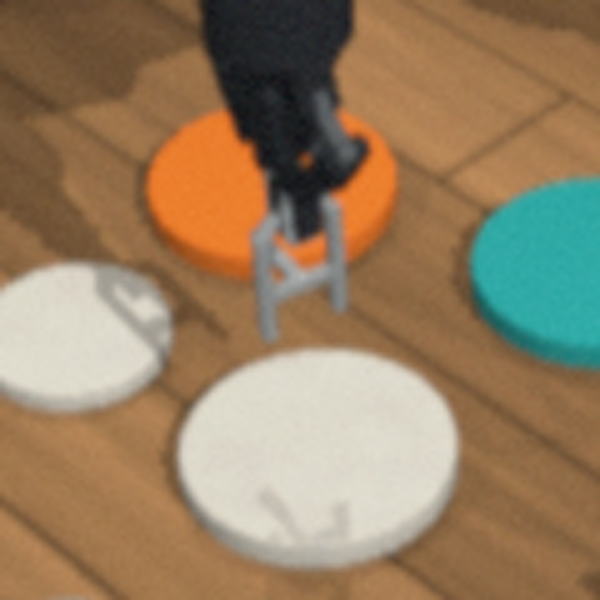

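```bash
python3 - <<'E'
from h import *
S=load("scene8.npz");D=load("side8.npz");W=load("wrist8.npz")
t=lambda x,y:(275+(x+.5)/5-.5,134+(y+.5)/5-.5)
s=lambda x,y:(222+(x+.5)/5-.5,156+(y+.5)/5-.5)
a=tri([S,D],[s(269,335),t(265,313)]);b=tri([S,D],[s(339,308),t(347,338)])
print(a,b,(a+b)/2)
# bat top rim by wrist visible rim points
hsv=cv2.cvtColor(W["pixels"],cv2.COLOR_RGB2HSV);pts=[]
m=((hsv[:,:,1]<60)&(hsv[:,:,2]>110))
for r in range(130,270,10):
    row=np.where(m[r,200:450])[0]+200; pts+=[plane(W,row[0],r,.02)[:2]]
    if r<260: pts+=[plane(W,row[-1],r,.02)[:2]]
P=np.array(pts);A=np.c_[2*P,np.ones(len(P))];x=np.linalg.lstsq(A,(P**2).sum(1),rcond=None)[0];print("wrist bat",x[:2],np.sqrt(x[2]+x[:2]@x[:2]))
for n,d,f in(("side",D,t),("scene",S,s)):
    l,r,tp=((158,465),(460,463),(312,346)) if n=="side" else((178,447),(459,447),(325,348))
    for p in (l,r,tp):print(n,plane(d,*f(*p),.02)-[.499,-.225,0], np.linalg.norm((plane(d,*f(*p),.02)-[.499,-.225,0])[:2]))
from bench import get_state
st=get_state();print(inc(st,[.4985,-.225,.177],-.2007-np.pi/2))
E
```

```text
[ 0.52191306 -0.23069642  0.11615866] [ 0.47878965 -0.2224708   0.1142959 ] [ 0.50035135 -0.22658361  0.11522728]
wrist bat [ 0.49707573 -0.22514963] 0.07836146716743521
side [0.0748123  0.02435569 0.02      ] 0.07867706509636323
side [-0.08101546 -0.01023604  0.02      ] 0.08165954752216871
side [ 0.01237805 -0.07785835  0.02      ] 0.0788361478095221
scene [ 0.05663459 -0.05725041  0.02      ] 0.08053002979674745
scene [-0.05512046  0.05804255  0.02      ] 0.08004500596138209
scene [-0.05812941 -0.05811893  0.02      ] 0.08219998725375832
[-0.025  0.007  0.043  0.004 -0.01  -0.001]
```

The leg ends triangulate to about (0.500, -0.227, 0.115), against a target of about (0.498, -0.226, 0.110). A small trim, then hold.

Request:
{"method": "step_arm", "body": {"increments": "-0.02 0.01 0.05 0 0 0 1; -0.03 0.01 0.09 0 0 0 1; -0.03 0.01 0.09 0 0 0 1; -0.03 0.01 0.09 0 0 0 1; -0.03 0.01 0.09 0 0 0 1; -0.03 0.01 0.09 0 0 0 1"}}

```text
clock: 13.75
tool_pos: [0.498, -0.2249, 0.1738]
eef_rot: [3.126, -0.315, 0.0]
contact_force: [-0.5, -0.2, -1.3]
finger_gap: 0.089
```

```bash
python3 - <<'E'
from h import *
from bench import get_state,eyes
s=get_state();print(s["tool_pos"],s["contact_force"],s["finger_gap"],np.abs(s["dq"]).max(),s["clock"])
d=eyes.snapshot("side");cv2.imwrite("pics/side9.png",d["pixels"][:,:,::-1])
E
```

```text
[ 0.49799901 -0.22490503  0.17384014] [-0.51872857 -0.186429   -1.25507858] 0.08899830558509252 0.0021978442460910633 13.75
```

View pics/side9.png

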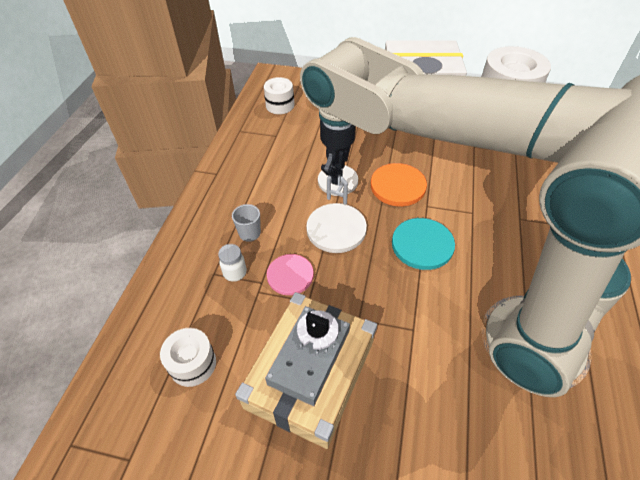

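The side view shows the shackle upright and held above the bat at about (340,190), the dial turned with the lock holes empty at about (290,363) and (310,371), and the cup, jar and mould unmoved. Handing in.

```bash
python3 -c "
from bench import ticket
print(ticket.finish_job())"
```

```text
the job is handed in; nothing more can be done
None
```

The job is handed in at about 14 s of the 48 s. The shackle is out of the lock and held still and upright over the large white bat.

- **Dial:** I turned it clockwise from the first click to the fourth and let go. The wrist pictures show the notch over the tongue, and it stayed there after the shackle came out.
- **Pull:** I gripped the bow and pulled straight up. It came free easily, with the readings after the pull under about 3 N. Both lock holes are empty.
- **Final pose:** The shackle is within about 2 mm of the middle of the bat. The arm is at rest and the grip is holding.
- **Height:** My two estimates of the leg ends above the bat differ slightly. Arm position gives about 87 mm. The camera view, adjusted for the last small move, gives about 90 mm.
- **Bystanders:** The mould, jar and cup are where they started in the last side picture.

No check failed. I did not re-measure the leg ends in the pictures after the last small trim.

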